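# Tap-centre a glass roundel on the circle machine and clamp it

### The arm

A 6-joint arm with a two-finger parallel gripper is mounted at the origin on the work surface. World frame = base frame: x ahead of the robot, y to its left, z up, the work surface at z = 0. Lengths are in mm, angles in rad, forces in N, time in s.
With the tool pointing down it reaches from about 375 to 900 mm from the base axis. Payload 3.1 kg.
Tool frame: the origin (TCP) lies midway between the tips of the shut fingers; the grasp point (between the pads) lies 19 mm behind it; z points along the fingers, y is the line along which they close (so a half turn about z gives the same grasp; the last joint's range is limited). The gripper opens to 87 mm and grips with 3 to 60 N. Pads are 19 mm wide; open, the fingers measure 117 mm over their backs; the gripper's body (75 mm by 190 mm) begins 51 mm behind the grasp point.
Start: joints at [-1.369, 0.527, 1.433, -0, 1.181, -0.178], TCP at [232.31, -580.197, 222.548] pointing down, gripper open.
Joint ranges: [-3.08, 3.08], [-0.75, 2.2], [0.22, 2.44], [-1.43, 4.57], [0, 2.65], [-2.85, 2.85]. Speed limits (rad/s): [2.79, 2.79, 3.14, 3.14, 3.14, 3.14].

### API

Orientations are given as a unit quaternion [x, y, z, w].
In Python, from bench import * gives the robot as it stands.
- The arm moves only by the shell command python3 -m handwheel 'ROWS' [OPENING] [FORCE]. ROWS is 1 to 5 rows, parted by a bar, with the numbers parted by spaces; each row has 6 numbers: dx, dy, dz in mm, then a rotation vector rx, ry, rz in rad; each row is the pose to reach, as a shift and turn from the pose commanded when the command began, along the tool's axes at that moment; what a row does not reach only later rows make up. A row lasts 1/12 s, in which the tool goes at most 41.7 mm and 0.125 rad, less where a joint would pass 70% of its speed; a pose out of reach is approached as far as the arm can. OPENING is the opening from 0.0 (shut) to 1.0 (fully open), set as the command begins (- or left out keeps the last). The fingers move at their own pace and stop on an object; FORCE is the grip in N (left out, the last holds). Time passes only in rows, so rows that do not move let the fingers close. It prints the time, the measured TCP pose, the force, the opening and the grip force at its end. Input that does not fit is refused with a message, and nothing moves.
- sense(): the state, without advancing time (a new reading comes with each control period).
- read_camera(name): name is "scene" or "side" or "wrist"; returns a dict with "img" (384x512x3 uint8, red, green, blue), "K" (3x3 intrinsics, pixels), "camera_from_world" (4x4, takes a point from world to camera coordinates). Camera axes: x right, y down, z forward; pixel columns grow to the right and rows downward; lengths in mm; the calibration is good to about 2 mm. A picture is of the moment at which its call begins. There is no depth.
- hand_in(): hands the job in; it is judged then, once.
The state is a dict: "t": time; "q": joint angles; "qd": joint speeds; "joint_efforts": joint torques, N m; "eef_pos": TCP position; "orientation": TCP orientation; "contact_force": force on the tool from outside, world axes, zero at the start; "wrist_torque": the same for the moment, N m; "finger_gap": opening from 0.0 (shut) to 1.0 (fully open); "finger_force": force on a finger pad.
Only numpy, scipy, OpenCV 4.12 (cv2) and the standard library are available. Lean on these libraries where they do the work, as an engineer would, in place of code of your own. Each camera call takes 0.05 s, during which the arm holds its last target. There are 200 camera calls.

### The job

Get the thick glass roundel ready for circle cutting: it is too wide to grip, so tap it gently across the platter, from this side and the other as it needs, until it lies centred on the platter to within 2 mm. Then swing the machine's hold-down arm over it, fully home against its stop, and press the spindle gently down until its rubber foot bears on the glass. Leave the glass centred and clamped, never strike or squeeze it hard, and leave the other things on the bench alone.

Things in the scene. Friction and masses are not known exactly. Their poses are not given: they have to be found in the camera images.
- machine: grey bench machine for cutting glass circles, fixed: bed 300 x 140 x 22 mm, round platter (brake on, does not turn), behind it an upright column. Origin on the table under the platter's axis, z up, x from the platter's axis to the column's axis, 170 mm away (column diameter 24 mm, 220 mm high). A cutter beam, 60 to 122 mm above the table, points away from the column to the machine's +x
- platter_centre (a point): middle of the platter's top face, on its axis, 75 mm above the table, marked by a light dot and light rings of 40, 70, 80 and 90 mm radius. The platter is 200 mm in diameter, its rim 19 mm thick, its top faced with black rubber
- roundel: thick cast-glass disc lying flat and loose on the platter, diameter 120 mm, 20 mm thick (top 95 mm above the table), 0.45 to 0.7 kg, up to 45 mm off centre at first. It slides under a push of some 2 to 5 N at its edge, does not glide on when a slow push stops, and chips if pushed with more than 14 N. Origin in the middle of its underside
- swing_arm (a joint): angle of the hold-down arm about the column: near 0 it is parked, pointing along the machine's +y; it swings anticlockwise seen from above to its stop at 1.571, pointing along -x, its spindle over the platter's axis. Spindle axis 170 mm from column axis. Bar 26 mm wide, top 187 mm above the table (spindle sleeve 194, column sleeve 200). Swings under about 1 N, stays where left
- spindle: upright hold-down spindle in the arm's end; it only slides up and down. Origin in the middle of its rubber foot's underside (diameter 34 mm, 10 mm thick), 130 mm above the table when fully up; travel 50 mm. Friction holds it at any height: it goes down under some 3 to 4 N on its knob and does not spring back. The foot gives 1 mm per 10 N; over 20 N breaks the glass
- spindle_knob (a point): middle of the top of the spindle's round black knob (diameter 32 mm, 34 mm tall), 154 mm above the foot's underside; the bare shaft under the knob has a diameter of 12 mm
- glass_cutter: wood-handled glass cutter lying on the table, about 145 x 16 x 16 mm; origin under its middle
- pliers: steel grozing pliers lying on the table, about 155 x 60 x 14 mm; origin under the pivot
- nail_jar: closed glass jar, diameter 54 mm, 65 mm tall; origin in the middle of its underside
- lead_weight: lead block 70 x 50 x 30 mm with a wire loop on top, 49 mm tall in all; origin in the middle of its underside
- spare_roundel: smaller and thinner glass disc, diameter 90 mm, 12 mm thick, flat on the table; origin in the middle of its underside
- putty_knife: putty knife lying on the table, about 250 mm long and under 30 mm high; origin under its middle
- fid: flat wooden lead-opening stick, about 175 x 22 x 12 mm, lying on the table; origin under its middle

How it is judged (in metres and radians):
At the end, for the whole second after the job is handed in: the roundel lies flat on the platter, at rest, its middle within 2 mm of the platter's axis; the swing arm is against its stop (1.54 rad or more); the spindle's foot bears on the glass with more than 1 N (horizontal distance between roundel and platter_centre below 0.002 m and height (world z) of roundel above 0.073 m and angle between roundel's own z axis and vertical below 0.03 rad and value of joint swing_arm above 1.54 rad and contact force between spindle and roundel above 1 N and linear speed of roundel below 0.01 m/s); the robot touches nothing.
It fails at once if the glass is struck or pushed with more than 14 N by the robot (contact force between any of the fingers, the arm and roundel above 14 N).
It fails at once if the foot is pressed on the glass with more than 20 N (contact force between spindle and roundel above 20 N).
It fails at once if the roundel slips off the platter (height (world z) of roundel below 0.06 m).
It fails at once if a bystander is moved by more than 20 mm (distance of any of glass_cutter, pliers, nail_jar, lead_weight, spare_roundel, putty_knife, fid from where it was at the start of the episode above 0.02 m).
It also fails if it takes over 72 s, if anything falls off the work surface, if the arm or the gripper's body presses on something with over 40 N, if the wrist force passes 120 N, or if a joint passes its speed limit or range.

## Working session

There is one attempt and no reset: what is moved stays moved. The work goes in short steps, Python scripts to look and compute and a shell command to move; the robot and the scene stay as the last step left them, time stands still between calls to the robot, and variables do not carry over. Pictures are saved under pics/ and viewed, at most 10 in all, crops included, and the job is handed in when it is done.

```bash
ls; mkdir -p pics
python3 - <<'E'
from bench import *
import cv2,numpy as np
ims=[]
for n in ["scene","side"]:
    r=read_camera(n); np.savez(f"{n}0.npz",**r); ims.append(r["img"])
    cv2.imwrite(f"pics/{n}0.png",r["img"][...,::-1]); print(n,r["K"].tolist(),np.round(r["camera_from_world"],3).tolist())
s=sense();print(s)
E
```

```text
pics
scene [[348.0407645943197, 0.0, 258.25413204763777], [0.0, 348.0407645943197, 190.08691652927908], [0.0, 0.0, 1.0]] [[0.745, 0.667, -0.008, -365.889], [0.549, -0.62, -0.561, -253.712], [-0.379, 0.413, -0.828, 1529.798], [0.0, 0.0, 0.0, 1.0]]
side [[371.41247157180516, 0.0, 255.32336077036996], [0.0, 371.41247157180516, 196.53669613188566], [0.0, 0.0, 1.0]] [[-0.979, -0.203, -0.015, 543.461], [-0.091, 0.503, -0.859, 243.976], [0.182, -0.84, -0.511, 1394.489], [0.0, 0.0, 0.0, 1.0]]
{'t': 0.1, 'q': array([-1.36852490e+00,  5.28387821e-01,  1.43375121e+00,  1.82941646e-06,
        1.18141725e+00, -1.78489673e-01]), 'qd': array([ 1.90482238e-03, -2.35832824e-03, -1.91886556e-04, -1.67850878e-04,
        2.58830688e-04, -7.06516010e-06]), 'joint_efforts': array([ 1.99979222e-04, -4.40984058e+01, -1.77151269e+01,  6.34230673e-02,
        5.33920771e-02, -4.09780080e-05]), 'eef_pos': array([ 232.16758381, -579.57556944,  221.66781822]), 'orientation': array([ 9.81931886e-01,  1.89232152e-01, -1.08284918e-05, -9.81752308e-04]), 'contact_force': array([ 0.85174027, -0.62965648, -0.28286046]), 'wrist_torque': array([ 0.04006253, -0.01603517,  0.01175586]), 'finger_force': 0.0, 'finger_gap': 1.0004198340321167}
```

View pics/scene0.png

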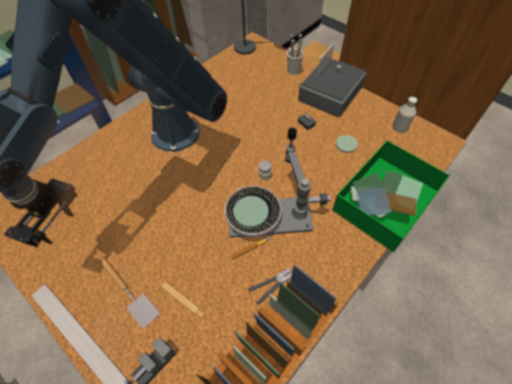

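View pics/side0.png

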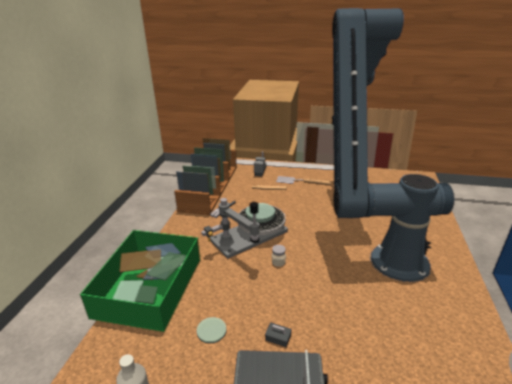

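```bash
cat > h.py <<'E'
from bench import *
import cv2,numpy as np
def cast(r,uv,z):
    uv=np.atleast_2d(np.asarray(uv,float)); T=r["camera_from_world"];R=T[:3,:3];c=-R.T@T[:3,3]
    d=np.c_[uv,np.ones(len(uv))]@np.linalg.inv(r["K"]).T@R
    return (c+d*((z-c[2])/d[:,2])[:,None])[:,:2]
def proj(r,p):
    T=r["camera_from_world"];q=(np.atleast_2d(p)@T[:3,:3].T+T[:3,3])@np.asarray(r["K"]).T
    return q[:,:2]/q[:,2:]
def circ(p):
    A=np.c_[2*p,np.ones(len(p))];s=np.linalg.lstsq(A,(p**2).sum(1),rcond=None)[0]
    return s[:2],np.sqrt(s[2]+s[:2]@s[:2])
def rcirc(p,n=8):
    for _ in range(n):
        c,R=circ(p);e=abs(np.hypot(*(p-c).T)-R);k=e<=max(2.0*np.median(e),.5)
        if k.all():break
        p=p[k]
    return c,R,len(p),e[k].std()
E
python3 - <<'E'
from h import *
L=[]
for n,(x,y) in dict(scene=(210,115),side=(190,180)).items():
    r=dict(np.load(n+"0.npz"));im=r["img"]
    c=im[y:y+120,x:x+130];L.append(cv2.resize(c,None,fx=3,fy=5/1.25 if 0 else 3,interpolation=cv2.INTER_CUBIC))
    lab=im.astype(int);g=lab[...,1]-lab[...,0]
    for p in ([(250,210),(230,211),(303,190),(292,133)] if n=="scene" else [(262,211),(270,228),(225,215),(254,208)]): print(n,p,im[p[1],p[0]])
    m=((g>8)&(lab[...,1]>100)).astype(np.uint8)
    k,lb,st,ce=cv2.connectedComponentsWithStats(m)
    for i in range(1,k):
        if st[i,4]>60: print(n,st[i],ce[i],cast(r,ce[i],95))
cv2.imwrite("pics/c0.png",np.hstack(L)[...,::-1])
E
```

```text
scene (250, 210) [142 164 141]
scene (230, 211) [80 76 67]
scene (303, 190) [93 91 88]
scene (292, 133) [25 24 25]
scene [  0  40  12  24 169] [ 3.87573964 52.73372781] [[-956.62353123 -254.56247932]]
scene [337 136  19  15 226] [346.19026549 143.28761062] [[631.74205325 359.34329764]]
scene [ 337  141  114   99 3395] [389.80412371 193.98055965] [[879.7514578  261.77362412]]
scene [233 196  35  31 862] [250.29466357 210.83294664] [[ 558.81125977 -115.08269956]]
side (262, 211) [154 174 154]
side (270, 228) [91 86 79]
side (225, 215) [51 51 49]
side (254, 208) [15 14 15]
side [256 204  19  16 229] [264.36681223 211.65938865] [[ 536.71040811 -101.72564988]]
side [ 80 230  81  67 204] [113.5        257.05882353] [[1000.99188049  277.95263912]]
side [ 100  246   88   61 1940] [146.36134021 280.27628866] [[835.75270662 363.29896617]]
side [198 319  27  23 486] [210.9526749  329.69341564] [[572.64600822 509.49796386]]
```

View pics/c0.png

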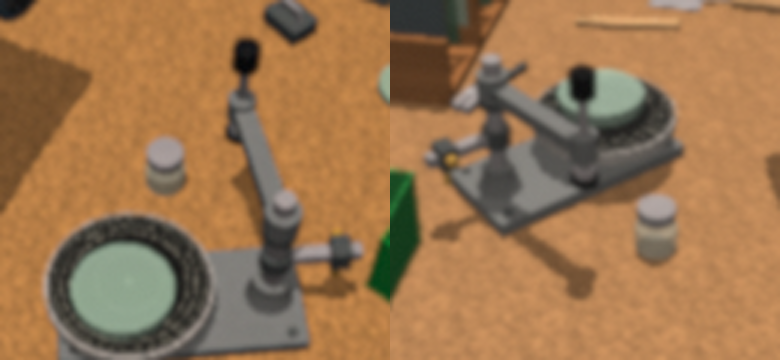

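Run:
```python
from h import *
R={n:dict(np.load(n+"0.npz")) for n in("scene","side")}
def tri(a,b):
    A=[]
    for n,uv in(("scene",a),("side",b)):
        P=R[n]["K"]@R[n]["camera_from_world"][:3]
        A+=[uv[0]*P[2]-P[0],uv[1]*P[2]-P[1]]
    v=np.linalg.svd(np.array(A)/np.linalg.norm(A,axis=1)[:,None])[2][-1];return v[:3]/v[3]
print("knob",tri((292.3,129),(254,203)));print("col",tri((305,181.5),(223.3,202.5)))
for n in R:
  print(n,"col200",cast(R[n],dict(scene=(305,181.5),side=(223.3,202.5))[n],200),"knob284",cast(R[n],dict(scene=(292.3,130),side=(254,204))[n],284))
# platter rim in scene: points read on outer edge (crop/3+offset), z=75
e=np.array([(47,285),(60,250),(90,225),(130,214),(170,224),(200,250),(213,285)])/3+(210,115)
print("platter",rcirc(cast(R["scene"],e,75)))
s=sense();print(s["eef_pos"])
r=read_camera("wrist");print(r["K"],r["camera_from_world"])
```

```text
knob [528.00079254 131.33635083 279.76504607]
col [664.86053537  35.35493611 208.37859944]
scene col200 [[661.21467674  40.1908627 ]] knob284 [[533.15172337 124.40094593]]
side col200 [[670.21361961  22.57133429]] knob284 [[525.23924099 144.15640418]]
platter (array([555.09823663, -96.02092369]), np.float64(96.67862354259609), 5, np.float64(0.08309119069227328))
[ 232.16758381 -579.57556944  221.66781822]
[[291.72352832   0.         254.77457573]
 [  0.         291.72352832 193.95496106]
 [  0.           0.           1.        ]] [[ 3.71590098e-01 -9.28393607e-01 -2.47162009e-03 -6.23078912e+02]
 [-8.92264884e-01 -3.57862510e-01  2.75314004e-01 -3.35782066e+01]
 [-2.56484262e-01 -1.00098618e-01 -9.61351179e-01  3.92378917e+02]
 [ 0.00000000e+00  0.00000000e+00  0.00000000e+00  1.00000000e+00]]
```

```bash
cat >> h.py <<'E'
from scipy.spatial.transform import Rotation as Ro
def delta(p,yaw):
    "shift (tool axes) and turn about tool z to reach world p with tool x at yaw"
    s=sense();R=Ro.from_quat(s["orientation"]).as_matrix()
    T=Ro.from_euler("z",yaw).as_matrix()@np.diag([1,-1,-1.])
    print("t %.2f"%s["t"],"pos",s["eef_pos"].round(1),"yaw %.3f"%np.arctan2(R[1,0],R[0,0]),"d",(R.T@(np.array(p)-s["eef_pos"])).round(1),"rot",Ro.from_matrix(R.T@T).as_rotvec().round(3),"F",s["contact_force"].round(1))
E
python3 -m handwheel '34 -18 0 0 0 0 | 68 -36 0 0 0 0 | 102 -54 0 0 0 0 | 136 -72 0 0 0 0 | 170 -90 0 0 0 0' 1
python3 -m handwheel '34 -18 0 0 0 0 | 68 -36 0 0 0 0 | 102 -54 0 0 0 0 | 136 -72 0 0 0 0 | 170 -90 0 0 0 0'
python3 -m handwheel '34 -18 0 0 0 0 | 68 -36 0 0 0 0 | 104 -56 0 0 0 -0.1 | 104 -56 0 0 0 -0.22 | 104 -56 0 0 0 -0.34'
python3 -m handwheel '0 0 0 0 0 -0.12 | 0 0 0 0 0 -0.24 | 0 0 0 0 0 -0.36 | 0 0 0 0 0 -0.48 | 0 0 0 0 0 -0.6'
python3 -m handwheel '0 0 0 0 0 -0.12 | 0 0 0 0 0 -0.24 | 0 0 0 0 0 -0.25 | 0 0 0 0 0 -0.25'
python3 - <<'E'
from h import *
delta((556,-190,215),np.pi/2)
r=read_camera("wrist");np.savez("w1.npz",**r);cv2.imwrite("pics/w1.png",r["img"][...,::-1])
E
```

```text
t: 0.57
eef_pos: [357.3, -431.9, 222.2]
orientation: [0.982, 0.189, -0.0, -0.0]
contact_force: [0.5, -0.1, -0.3]
finger_gap: 0.999
finger_force: 0.0
t: 0.98
eef_pos: [481.9, -285.0, 222.4]
orientation: [0.982, 0.189, -0.0, -0.0]
contact_force: [0.4, -0.4, -0.6]
finger_gap: 1.001
finger_force: 0.0
t: 1.4
eef_pos: [558.0, -193.3, 222.1]
orientation: [0.934, 0.358, -0.0, -0.0]
contact_force: [-0.8, -0.3, -1.0]
finger_gap: 1.0
finger_force: 0.0
t: 1.82
eef_pos: [556.6, -195.8, 222.2]
orientation: [0.788, 0.616, -0.0, -0.0]
contact_force: [0.2, 0.3, 0.3]
finger_gap: 1.006
finger_force: 0.0
t: 2.15
eef_pos: [556.6, -196.0, 222.3]
orientation: [0.708, 0.706, -0.0, -0.0]
contact_force: [-0.2, 0.7, -0.7]
finger_gap: 0.996
finger_force: 0.0
t 2.15 pos [ 556.6 -196.   222.3] yaw 1.568 d [ 6.  -0.6  7.3] rot [-0.001 -0.    -0.003] F [-0.2  0.7 -0.7]
```

View pics/w1.png

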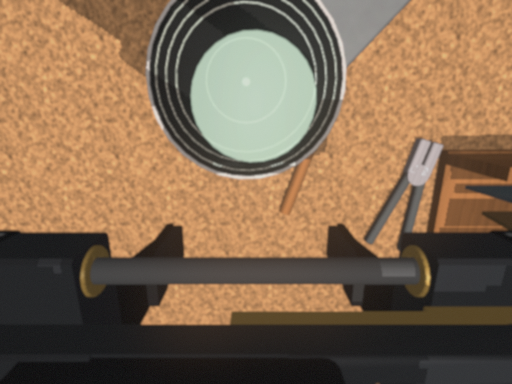

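```bash
cat >> h.py <<'E'
def measure(r,c0=(555,-96),v=True):
    im=r["img"].astype(int);g=((im[...,1]-im[...,0]>8)&(im[...,1]>100)).astype(np.uint8)
    pc=proj(r,[[*c0,95]])[0]
    cs,_=cv2.findContours(g,cv2.RETR_EXTERNAL,cv2.CHAIN_APPROX_NONE)
    c=max(cs,key=cv2.contourArea);m=np.zeros_like(g);cv2.drawContours(m,[c],-1,1,-1)
    G=rcirc(cast(r,c[:,0]+0.0,95))
    gray=cv2.cvtColor(r["img"],cv2.COLOR_RGB2GRAY).astype(np.float32)
    # rings: radial intensity profile about the current platter centre guess, on plane z=75
    out=[]
    P=np.array(c0,float)
    for it in range(3):
        pts=[]
        for a in np.linspace(0,2*np.pi,180,endpoint=False):
            for R0 in (90,80):
                rr=np.arange(R0-(4.5),R0+4.6,.25);q=proj(r,np.c_[P[0]+rr*np.cos(a),P[1]+rr*np.sin(a),0*rr+75]).astype(np.float32)
                if q.min()<2 or q[:,0].max()>509 or q[:,1].max()>381: continue
                mm=cv2.remap(m.astype(np.float32),q[None,:,0],q[None,:,1],1)[0]
                if mm.max()>0: continue
                p=cv2.remap(gray,q[None,:,0],q[None,:,1],1)[0];i=p.argmax()
                if 2<i<len(rr)-3 and p[i]-np.median(p)>25:
                    pts.append([a,rr[i],R0])
        pts=np.array(pts);e=pts[:,1]-pts[:,2];A=np.c_[np.cos(pts[:,0]),np.sin(pts[:,0]),np.ones(len(pts))]
        w=np.ones(len(e),bool)
        for _ in range(4):
            s=np.linalg.lstsq(A[w],e[w],rcond=None)[0];w=abs(A@s-e)<1.2
        P=P+s[:2]
    dot=None
    q=proj(r,[[*P,75]])[0]
    if v: print("glass",G,"platter",P.round(2),"n",w.sum(),"dR %.2f"%s[2],"dotpx",q.round(1),"OFFSET",(G[0]-P).round(2))
    return G[0],P
E
python3 - <<'E'
from h import *
r=dict(np.load("w1.npz"));print("dot",cast(r,(246,82),75))
q=r["img"][78:87,242:251].sum(2);print(q)
measure(r,cast(r,(246,82),75)[0])
T=r["camera_from_world"];print(-T[:3,:3].T@T[:3,3])
# fingertips
print(proj(r,[[556.6-43.5,-196,222],[556.6+43.5,-196,222]]))
E
```

```text
dot [[547.81700566 -92.44961181]]
[[599 614 622 629 630 624 615 602 592]
 [608 625 636 636 637 635 630 614 601]
 [617 633 640 639 639 639 636 623 603]
 [621 637 637 638 640 639 637 627 607]
 [619 634 638 640 640 638 635 625 607]
 [611 630 636 639 640 637 634 620 602]
 [605 619 628 635 638 633 627 610 595]
 [596 606 615 622 627 620 607 599 592]
 [590 594 600 603 606 603 598 593 592]]
glass (array([ 554.91125254, -109.68908446]), np.float64(59.64028226936961), 332, np.float64(0.13226895874514888)) platter [547.36 -91.78] n 230 dR -0.52 dotpx [245.5  81.3] OFFSET [  7.55 -17.91]
[ 556.80986751 -119.94126234  385.53724079]
[[183.81737361 240.31019311]
 [326.29088494 240.02816081]]
```

```bash
python3 -m handwheel '0 0 0 0 0 -0.12 | 0 0 0 0 0 -0.24 | 0 0 0 0 0 -0.36 | 0 0 0 0 0 -0.4 | 0 0 0 0 0 -0.4' 0.7
python3 - <<'E'
from h import *
delta((584.5,-179.7,81),1.97)
E
```

```text
t: 2.62
eef_pos: [556.7, -196.1, 222.4]
orientation: [0.553, 0.833, 0.0, -0.0]
contact_force: [-0.1, 1.1, 0.2]
finger_gap: 0.736
finger_force: 0.0
t 2.62 pos [ 556.7 -196.1  222.4] yaw 1.969 d [  4.3  32.  141.4] rot [-0.    -0.    -0.001] F [-0.1  1.1  0.2]
```

```bash
python3 -m handwheel '2 16 20 0 0 0 | 4 32 50 0 0 0 | 4 32 85 0 0 0 | 4 32 120 0 0 0 | 4 32 135 0 0 0'
python3 -m handwheel '0 0 6 0 0 0 | 0 0 6 0 0 0 | 0 0 6 0 0 0'
python3 - <<'E'
from h import *
delta((571.2,-148.2,81),1.97)
r=read_camera("wrist");np.savez("w2.npz",**r);cv2.imwrite("pics/w2.png",r["img"][...,::-1])
measure(r,(547.4,-91.8))
E
```

```text
t: 3.03
eef_pos: [582.3, -178.4, 83.2]
orientation: [0.554, 0.833, -0.0, -0.004]
contact_force: [-0.1, 0.3, 0.4]
finger_gap: 0.7
finger_force: 0.0
t: 3.28
eef_pos: [585.4, -180.4, 82.2]
orientation: [0.553, 0.833, 0.0, 0.001]
contact_force: [-0.2, -1.0, 0.1]
finger_gap: 0.702
finger_force: 0.0
t 3.28 pos [ 585.4 -180.4   82.2] yaw 1.970 d [35.1 -0.6  1.2] rot [ 0.001  0.001 -0.   ] F [-0.2 -1.   0.1]
glass (array([ 555.1080088 , -110.01642541]), np.float64(59.5213360292169), 376, np.float64(0.108291919418835)) platter [547.47 -91.8 ] n 137 dR -0.20 dotpx [253.5  71.7] OFFSET [  7.64 -18.21]
```

View pics/w2.png

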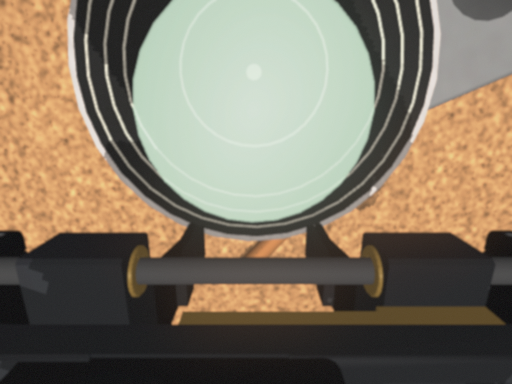

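```bash
python3 -m handwheel '4 0 0 0 0 0 | 7 0 0 0 0 0 | 9 0 0 0 0 0 | 10.5 0 0 0 0 0 | 12 0 0 0 0 0'
for i in 1 ; do python3 -m handwheel '1 0 0 0 0 0 | 2 0 0 0 0 0 | 3 0 0 0 0 0 | 4 0 0 0 0 0 | 5 0 0 0 0 0'; done
python3 -m handwheel '1 0 0 0 0 0 | 2 0 0 0 0 0 | 3 0 0 0 0 0 | 4 0 0 0 0 0 | 5 0 0 0 0 0'
python3 - <<'E'
from h import *
delta((571.2,-148.2,81),1.97)
r=read_camera("wrist");measure(r,(547.4,-91.8))
E
```

```text
t: 3.75
eef_pos: [580.1, -168.7, 82.1]
orientation: [0.552, 0.834, 0.0, 0.0]
contact_force: [0.3, -0.1, -0.3]
finger_gap: 0.7
finger_force: 0.0
t: 4.17
eef_pos: [578.7, -165.2, 81.7]
orientation: [0.552, 0.834, -0.0, 0.001]
contact_force: [1.4, -3.7, 0.7]
finger_gap: 0.7
finger_force: 1.3
t: 4.58
eef_pos: [576.4, -159.8, 81.7]
orientation: [0.553, 0.833, 0.0, 0.0]
contact_force: [1.2, -2.4, -0.5]
finger_gap: 0.696
finger_force: 1.4
t 4.58 pos [ 576.4 -159.8   81.7] yaw 1.971 d [12.7 -0.3  0.7] rot [0.    0.001 0.001] F [ 1.2 -2.4 -0.5]
glass (array([ 552.55764788, -103.06304507]), np.float64(59.6969817861551), 674, np.float64(0.10845171163341315)) platter [547.54 -92.  ] n 182 dR -0.23 dotpx [254.2 115. ] OFFSET [  5.01 -11.07]
```

```bash
python3 -m handwheel '1 0 0 0 0 0 | 2 0 0 0 0 0 | 3 0 0 0 0 0 | 4 0 0 0 0 0 | 5 0 0 0 0 0'
python3 -m handwheel '1 0 0 0 0 0 | 2 0 0 0 0 0 | 3 0 0 0 0 0 | 4 0 0 0 0 0 | 5 0 0 0 0 0'
python3 -m handwheel '0 0 0 0 0 0 | 0 0 0 0 0 0'
python3 - <<'E'
from h import *
delta((571.2,-148.2,81),1.97)
r=read_camera("wrist");measure(r,(547.4,-91.8))
E
```

```text
t: 5.05
eef_pos: [574.3, -155.1, 81.7]
orientation: [0.553, 0.833, -0.0, 0.0]
contact_force: [1.9, -2.1, 0.4]
finger_gap: 0.703
finger_force: 1.5
t: 5.47
eef_pos: [572.3, -150.4, 81.6]
orientation: [0.553, 0.834, -0.0, 0.0]
contact_force: [1.3, -2.8, 0.8]
finger_gap: 0.698
finger_force: 1.6
t: 5.63
eef_pos: [572.2, -150.2, 81.6]
orientation: [0.553, 0.833, 0.0, -0.0]
contact_force: [0.8, -2.0, 1.4]
finger_gap: 0.701
finger_force: 1.3
t 5.63 pos [ 572.2 -150.2   81.6] yaw 1.971 d [ 2.3 -0.1  0.6] rot [-0.    -0.     0.001] F [ 0.8 -2.   1.4]
glass (array([548.30047015, -93.49319138]), np.float64(59.6941423094658), 663, np.float64(0.11650061437203392)) platter [547.56 -92.07] n 215 dR -0.21 dotpx [254.6 134.1] OFFSET [ 0.74 -1.42]
```

```bash
python3 -m handwheel '0.5 0 0 0 0 0 | 1 0 0 0 0 0 | 1.5 0 0 0 0 0 | 1.7 0 0 0 0 0 | 1.7 0 0 0 0 0'
python3 - <<'E'
from h import *
r=read_camera("wrist");measure(r,(547.4,-91.8))
E
python3 -m handwheel '-3 0 0 0 0 0 | -10 0 0 0 0 0 | -20 0 0 0 0 0 | -30 0 0 0 0 0 | -30 0 0 0 0 0'
python3 -m handwheel '0 0 -30 0 0 0 | 0 0 -65 0 0 0 | 0 0 -100 0 0 0 | 0 0 -130 0 0 0 | 0 0 -145 0 0 0'
python3 -m handwheel '0 0 0 0 0 0 | 0 0 0 0 0 0 | 0 0 0 0 0 0'
python3 - <<'E'
from h import *
r=read_camera("wrist");np.savez("w3.npz",**r);measure(r,(547.4,-91.8))
delta((571.2,-148.2,81),1.97)
E
```

```text
t: 6.1
eef_pos: [571.7, -148.9, 81.6]
orientation: [0.553, 0.834, 0.0, 0.0]
contact_force: [0.8, -3.0, 1.4]
finger_gap: 0.698
finger_force: 1.6
glass (array([547.70570546, -92.07524401]), np.float64(59.59462816804888), 661, np.float64(0.1099898579713048)) platter [547.56 -92.05] n 213 dR -0.22 dotpx [254.5 136.5] OFFSET [ 0.15 -0.02]
t: 6.57
eef_pos: [584.6, -179.0, 81.5]
orientation: [0.553, 0.833, -0.0, 0.001]
contact_force: [0.2, -0.7, -0.2]
finger_gap: 0.699
finger_force: 0.0
t: 6.98
eef_pos: [584.9, -177.4, 230.9]
orientation: [0.553, 0.833, 0.001, 0.003]
contact_force: [1.4, -0.4, 0.5]
finger_gap: 0.7
finger_force: 0.0
t: 7.23
eef_pos: [582.2, -176.1, 225.0]
orientation: [0.553, 0.833, -0.0, -0.002]
contact_force: [-0.5, 0.3, 0.5]
finger_gap: 0.698
finger_force: 0.0
glass (array([547.6589857 , -92.17748889]), np.float64(59.87367783404525), 342, np.float64(0.13152224813293806)) platter [547.41 -91.85] n 324 dR -0.51 dotpx [255.7  95.6] OFFSET [ 0.25 -0.33]
t 7.28 pos [ 582.  -176.   224.5] yaw 1.971 d [ 29.3   1.3 143.6] rot [-0.003 -0.003  0.001] F [ 0.3  0.  -0.1]
```

```bash
python3 -m handwheel '20 9 -30 0 0 0 | 55 25 -45 0 0 0 | 90 41 -65 0 0 0 | 125 57 -85 0 0 0 | 160 73 -96 0 0 0' 1
python3 -m handwheel '35 16 0 0 0 0 | 70 32 0 0 0 0 | 105 48 0 0 0 0 | 125 56 0 0 0 -0.1 | 125 56 0 0 0 -0.22'
python3 -m handwheel '0 0 0 0 0 -0.12 | 0 0 0 0 0 -0.24 | 0 0 0 0 0 -0.36 | 0 0 0 0 0 -0.48 | 0 0 0 0 0 -0.6'
python3 -m handwheel '0 0 0 0 0 -0.12 | 0 0 0 0 0 -0.24 | 0 0 0 0 0 -0.36 | 0 0 0 0 0 -0.45 | 0 0 0 0 0 -0.45'
python3 - <<'E'
from h import *
delta((590,137,320),3.245-2*np.pi)
r=read_camera("wrist");np.savez("w4.npz",**r);cv2.imwrite("pics/w4.png",r["img"][...,::-1])
E
```

```text
t: 7.7
eef_pos: [588.0, -1.3, 321.9]
orientation: [0.553, 0.833, -0.0, -0.001]
contact_force: [0.6, -0.2, -0.6]
finger_gap: 0.965
finger_force: 0.0
t: 8.12
eef_pos: [589.5, 139.6, 319.7]
orientation: [0.453, 0.892, 0.0, -0.003]
contact_force: [0.1, -1.1, -0.7]
finger_gap: 0.996
finger_force: 0.0
t: 8.53
eef_pos: [590.2, 134.6, 319.6]
orientation: [0.172, 0.985, -0.0, -0.002]
contact_force: [-0.9, 0.7, 1.1]
finger_gap: 0.997
finger_force: 0.0
t: 8.95
eef_pos: [590.2, 134.5, 319.7]
orientation: [-0.05, 0.999, 0.0, -0.002]
contact_force: [0.3, -0.2, -0.2]
finger_gap: 1.003
finger_force: 0.0
t 8.95 pos [590.2 134.5 319.7] yaw -3.041 d [-0.   2.5 -0.3] rot [ 0.    -0.004 -0.003] F [ 0.3 -0.2 -0.2]
```

View pics/w4.png

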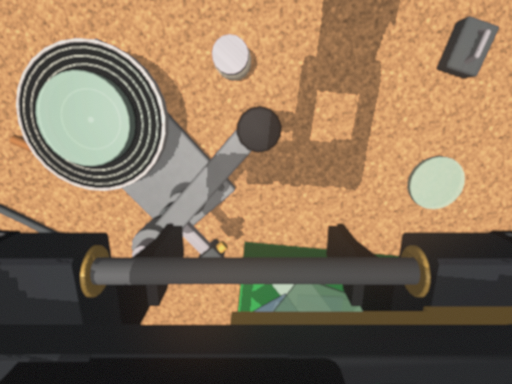

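Run:
```python
from h import *
r=dict(np.load("w4.npz"));im=r["img"].astype(int)
m=np.zeros(im.shape[:2],np.uint8);m[95:165,225:295]=(im.max(2)<60)[95:165,225:295]
cs,_=cv2.findContours(m,cv2.RETR_EXTERNAL,cv2.CHAIN_APPROX_NONE);c=max(cs,key=cv2.contourArea)
k=rcirc(cast(r,c[:,0]+0.,284));print("knob",k,cv2.minEnclosingCircle(c))
measure(r,(547.4,-91.9))
P=np.array([547.5,-92]);S=k[0];M=(P+S)/2;d=S-P;h=np.sqrt(170**2-(d@d)/4);n=np.array([d[1],-d[0]])/np.linalg.norm(d)
C=M+h*n;ax=np.arctan2(*(C-P)[::-1]);phi=np.arctan2(*(S-C)[::-1]);print("C",C,"machine yaw",ax,"phi",phi,"theta",phi-ax-np.pi/2)
for a in np.linspace(phi,ax+np.pi,8):print((C+170*np.array([np.cos(a),np.sin(a)])).round(1))
delta((*S,284-24),3.245-2*np.pi)
```

```text
knob (array([268.81005092,  69.81038031]), np.float64(277.72753315696684), 1, np.float64(0.0)) ((269.0, 147.0), 9.999999747378752e-05)
glass (array([547.68741185, -91.9183369 ]), np.float64(60.179888969761784), 187, np.float64(0.13800772332243527)) platter [547.41 -92.66] n 340 dR -0.64 dotpx [ 90.6 119.1] OFFSET [0.27 0.74]
C [435.36812028  35.77496449] machine yaw 2.291081835886162 phi 2.9400221039504557 theta -0.9218560587306031
[268.8  69.8]
[267.4   9.6]
[287.1 -47.3]
[325.3 -93.8]
[ 377.4 -124. ]
[ 436.7 -134.2]
[ 495.9 -123.1]
[547.5 -92. ]
t 9.00 pos [590.3 134.5 320. ] yaw -3.044 d [326.1 -33.2  61.3] rot [ 0.    -0.004 -0.006] F [-0.3  0.3  0.2]
```

Run:
```python
from h import *
r=dict(np.load("w4.npz"));im=r["img"].astype(int)
print(im[130,230:290:4].tolist())
m=np.zeros(im.shape[:2],np.uint8);m[95:165,225:295]=(im[...,0]<75)[95:165,225:295]
m=cv2.morphologyEx(m,cv2.MORPH_OPEN,np.ones((9,9),np.uint8))
cs,_=cv2.findContours(m,cv2.RETR_EXTERNAL,cv2.CHAIN_APPROX_NONE);c=max(cs,key=cv2.contourArea)
k=rcirc(cast(r,c[:,0]+0.,284));print("knob",k,cv2.minEnclosingCircle(c))
P=np.array([547.5,-92]);S=k[0];M=(P+S)/2;d=S-P;h=np.sqrt(170**2-(d@d)/4);n=np.array([d[1],-d[0]])/np.linalg.norm(d)
C=M+h*n;ax=np.arctan2(*(C-P)[::-1]);phi=np.arctan2(*(S-C)[::-1])%(2*np.pi);print("C",C,"machine yaw",ax,"phi",phi,"theta",phi-ax-np.pi/2)
for a in np.linspace(phi,ax+np.pi,8):print((C+170*np.array([np.cos(a),np.sin(a)])).round(1))
delta((*S,284-24),3.245-2*np.pi)
```

```text
[[229, 175, 119], [190, 144, 107], [72, 65, 61], [83, 76, 72], [82, 75, 70], [84, 78, 73], [85, 79, 74], [84, 77, 73], [84, 77, 72], [80, 73, 70], [67, 59, 53], [65, 57, 52], [64, 55, 49], [152, 112, 77], [147, 109, 75]]
knob (array([525.90059911, 140.2703198 ]), np.float64(6.25831894896304), 22, np.float64(0.15060121446290828)) ((273.5, 129.5), 10.511998176574707)
C [659.8459508   35.58678356] machine yaw 0.8488342076709798 phi 2.478210129288499 theta 0.05857959482262243
[525.9 140.3]
[506.6 109.1]
[494.4  74.6]
[489.9  38.2]
[493.3   1.7]
[504.4 -33.2]
[522.8 -65. ]
[547.5 -92. ]
t 9.00 pos [590.3 134.5 320. ] yaw -3.044 d [63.3 12.  60.3] rot [ 0.    -0.004 -0.006] F [-0.3  0.3  0.2]
```

Run:
```python
from h import *
r=dict(np.load("w4.npz"));im=r["img"].astype(int)
m=np.zeros(im.shape[:2],np.uint8);m[100:160,230:290]=((im[...,0]<105)&(im[...,0]-im[...,2]<17))[100:160,230:290]
m=cv2.morphologyEx(m,cv2.MORPH_OPEN,np.ones((11,11),np.uint8))
cs,_=cv2.findContours(m,cv2.RETR_EXTERNAL,cv2.CHAIN_APPROX_NONE);c=max(cs,key=cv2.contourArea)
k=rcirc(cast(r,c[:,0]+0.,284));print("knob",k,cv2.minEnclosingCircle(c))
P=np.array([547.5,-92]);S=k[0];M=(P+S)/2;d=S-P;h=np.sqrt(170**2-(d@d)/4);n=np.array([d[1],-d[0]])/np.linalg.norm(d)
C=M+h*n;ax=np.arctan2(*(C-P)[::-1]);phi=np.arctan2(*(S-C)[::-1])%(2*np.pi);print("C",C,"machine yaw",ax,"phi",phi,"theta",phi-ax-np.pi/2)
for a in np.linspace(phi,ax+np.pi,13):print((C+170*np.array([np.cos(a),np.sin(a)])).round(1))
delta((*S,284-24),3.245-2*np.pi)
```

```text
knob (array([526.90502382, 131.09316365]), np.float64(13.499596418560158), 93, np.float64(0.14655616300712798)) ((258.79119873046875, 129.87911987304688), 21.9559268951416)
C [664.53338263  31.3012058 ] machine yaw 0.811471825040267 phi 2.514230180651786 theta 0.13196202881662233
[526.9 131.1]
[516.  113.9]
[507.1  95.5]
[500.6  76.3]
[496.4  56.3]
[494.6  36. ]
[495.3  15.7]
[498.3  -4.5]
[503.8 -24.1]
[511.6 -42.9]
[521.6 -60.7]
[533.6 -77.1]
[547.5 -92. ]
t 9.00 pos [590.3 134.5 320. ] yaw -3.044 d [63.2  2.7 60.3] rot [ 0.    -0.004 -0.006] F [-0.3  0.3  0.2]
```

```bash
python3 -m handwheel '30 2 0 0 0 0 | 63 3 0 0 0 0 | 63 3 0 0 0 0 | 63 3 20 0 0 0 | 63 3 40 0 0 0'
python3 -m handwheel '0 0 10 0 0 0 | 0 0 18 0 0 0 | 0 0 18 0 0 0 | 0 0 18 0 0 0 | 0 0 18 0 0 0' 0.46 3
python3 -m handwheel '0 0 0 0 0 0 | 0 0 0 0 0 0 | 0 0 0 0 0 0'
python3 - <<'E'
from h import *
delta((526.9,131.1,262),3.245-2*np.pi)
r=read_camera("wrist");cv2.imwrite("pics/w5.png",r["img"][...,::-1])
E
```

```text
t: 9.42
eef_pos: [528.5, 131.4, 282.4]
orientation: [-0.048, 0.999, 0.0, 0.002]
contact_force: [0.2, 0.1, -0.8]
finger_gap: 0.997
finger_force: 0.0
t: 9.83
eef_pos: [528.9, 131.4, 264.7]
orientation: [-0.049, 0.999, 0.0, 0.001]
contact_force: [-0.6, -1.2, -0.5]
finger_gap: 0.708
finger_force: 0.0
t: 10.08
eef_pos: [528.4, 131.4, 264.7]
orientation: [-0.05, 0.999, -0.0, 0.001]
contact_force: [0.2, -0.2, 0.2]
finger_gap: 0.5
finger_force: 0.0
t 10.08 pos [528.4 131.4 264.7] yaw -3.042 d [ 1.6 -0.1  2.7] rot [-0.     0.001 -0.004] F [ 0.2 -0.2  0.2]
```

View pics/w5.png

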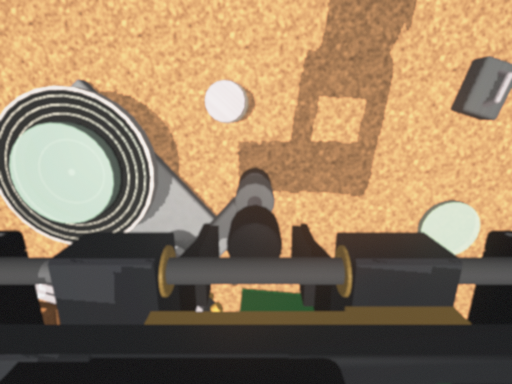

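```bash
python3 -m handwheel '7 -8 1 0 0 0 | 14 -16 1 0 0 0 | 19.5 -25 1 0 0 0 | 24.5 -33.5 1 0 0 0 | 29 -42.5 1 0 0 0'
python3 -m handwheel '4 -9.5 0 0 0 0 | 7.3 -19.5 0 0 0 0 | 10 -29 0 0 0 0 | 12.3 -39 0 0 0 0 | 13.9 -49 0 0 0 0'
python3 -m handwheel '1 -10 0 0 0 0 | 1.2 -20.5 0 0 0 0 | 1 -30.5 0 0 0 0 | 0.2 -40.5 0 0 0 0 | -1.4 -50.5 0 0 0 0'
python3 -m handwheel '-2 -10 0 0 0 0 | -4.7 -20 0 0 0 0 | -8 -29.6 0 0 0 0 | -12 -39 0 0 0 0 | -16 -48 0 0 0 0'
python3 - <<'E'
from h import *
delta((547.5,-92,262),3.245-2*np.pi)
r=read_camera("wrist");cv2.imwrite("pics/w6.png",r["img"][...,::-1])
E
```

```text
t: 10.55
eef_pos: [501.2, 85.5, 262.7]
orientation: [-0.05, 0.999, 0.0, -0.002]
contact_force: [-3.1, 2.7, 0.1]
finger_gap: 0.462
finger_force: 1.5
t: 10.97
eef_pos: [494.5, 34.6, 263.1]
orientation: [-0.049, 0.999, -0.0, 0.0]
contact_force: [-1.5, 1.3, -0.2]
finger_gap: 0.459
finger_force: 0.9
t: 11.38
eef_pos: [501.1, -15.3, 263.1]
orientation: [-0.05, 0.999, -0.0, 0.0]
contact_force: [-0.6, 1.3, 0.4]
finger_gap: 0.46
finger_force: 0.8
t: 11.8
eef_pos: [522.2, -61.3, 263.0]
orientation: [-0.05, 0.999, -0.0, 0.0]
contact_force: [-0.8, 0.7, -0.3]
finger_gap: 0.462
finger_force: 0.7
t 11.80 pos [522.2 -61.3 263. ] yaw -3.042 d [-22.1 -33.    1.1] rot [-0.     0.    -0.004] F [-0.8  0.7 -0.3]
```

View pics/w6.png

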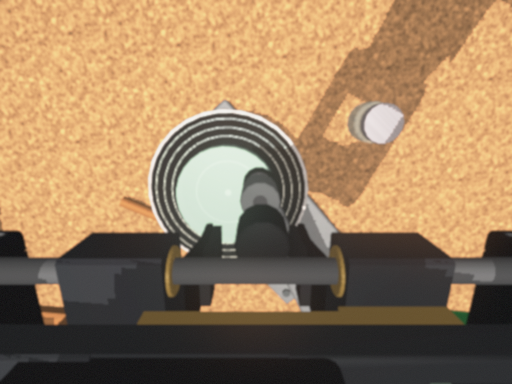

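```bash
python3 -m handwheel '-5 -9 0 0 0 0 | -10 -17 0 0 0 0 | -15 -24 0 0 0 0 | -18 -29 0 0 0 0 | -21 -32 0 0 0 0'
python3 -m handwheel '-1 -1 0 0 0 0 | -1.5 -2 0 0 0 0 | -2 -3 0 0 0 0'
python3 -m handwheel '-0.5 -1 0 0 0 0 | -1 -2 0 0 0 0 | -1 -2 0 0 0 0'
python3 -m handwheel '-0.5 -1 0 0 0 0 | -1 -2 0 0 0 0 | -1 -2 0 0 0 0'
```

```text
t: 12.27
eef_pos: [546.4, -90.9, 263.0]
orientation: [-0.049, 0.999, -0.0, 0.0]
contact_force: [-0.8, 1.8, -0.3]
finger_gap: 0.459
finger_force: 0.4
t: 12.52
eef_pos: [548.1, -92.4, 263.1]
orientation: [-0.05, 0.999, 0.0, 0.0]
contact_force: [0.8, 2.1, -0.4]
finger_gap: 0.457
finger_force: 0.9
t: 12.77
eef_pos: [549.5, -94.5, 263.2]
orientation: [-0.05, 0.999, 0.0, 0.001]
contact_force: [0.5, 2.0, 0.2]
finger_gap: 0.46
finger_force: 1.0
t: 13.02
eef_pos: [550.6, -96.6, 263.2]
orientation: [-0.05, 0.999, 0.0, 0.0]
contact_force: [1.2, 2.6, -0.3]
finger_gap: 0.457
finger_force: 1.2
```

```bash
python3 -m handwheel '-0.5 -1 0 0 0 0 | -1 -2 0 0 0 0 | -1 -2 0 0 0 0'
python3 -m handwheel '0 -1 0 0 0 0 | 0 -2 0 0 0 0 | 0 -2 0 0 0 0'
python3 - <<'E'
from h import *
delta((547.5,-92,262),3.245-2*np.pi)
E
```

```text
t: 13.27
eef_pos: [550.7, -97.2, 263.1]
orientation: [-0.05, 0.999, 0.002, -0.001]
contact_force: [-0.4, 5.7, 1.6]
finger_gap: 0.47
finger_force: 3.0
t: 13.52
eef_pos: [550.8, -99.1, 263.1]
orientation: [-0.05, 0.999, 0.002, -0.001]
contact_force: [0.0, 6.2, 2.1]
finger_gap: 0.516
finger_force: 3.0
t 13.52 pos [550.8 -99.1 263.1] yaw -3.042 d [2.6 7.4 1.1] rot [ 0.003 -0.002 -0.004] F [0.  6.2 2.1]
```

```bash
python3 -m handwheel '0 3 0 0 0 0 | 0 6 0 0 0 0 | 0 6 0 0 0 0 | 0 6 0 0 0 0 | 0 6 0 0 0 0' 0.8
python3 -m handwheel '0 0 -20 0 0 0 | 0 0 -50 0 0 0 | 30 0 -70 0 0 0 | 60 0 -70 0 0 0 | -60 0 -70 0 0 0'
python3 - <<'E'
from h import *
delta((547.5,-92,300),3.245-2*np.pi)
E
```

```text
t: 13.93
eef_pos: [551.0, -95.0, 263.1]
orientation: [-0.05, 0.999, -0.0, -0.0]
contact_force: [0.2, -0.7, -0.5]
finger_gap: 0.766
finger_force: 0.0
t: 14.35
eef_pos: [507.9, -89.9, 325.2]
orientation: [-0.048, 0.999, 0.007, -0.019]
contact_force: [-7.4, 2.6, -7.3]
finger_gap: 0.797
finger_force: 0.0
t 14.35 pos [507.9 -89.9 325.2] yaw -3.045 d [-40.1  -6.3  23.7] rot [ 0.015 -0.037 -0.007] F [-7.4  2.6 -7.3]
```

```bash
python3 -m handwheel '-35 0 0 0 0 0 | -70 0 0 0 0 0 | -100 0 0 0 0 0 | -100 0 0 0 0 0 | -100 0 0 0 0 0' 0
python3 -m handwheel '0 0 0 0 0 0 | 0 0 0 0 0 0'
python3 - <<'E'
from h import *
r=read_camera("wrist");np.savez("w7.npz",**r);cv2.imwrite("pics/w7.png",r["img"][...,::-1])
delta((547.5,-92,300),3.245-2*np.pi)
E
```

```text
t: 14.77
eef_pos: [633.0, -86.6, 332.0]
orientation: [-0.05, 0.999, -0.0, -0.001]
contact_force: [-0.7, -0.1, 0.2]
finger_gap: 0.504
finger_force: 0.0
t: 14.93
eef_pos: [631.2, -86.6, 333.0]
orientation: [-0.049, 0.999, 0.0, -0.001]
contact_force: [0.1, -0.7, -0.5]
finger_gap: 0.354
finger_force: 0.0
t 14.98 pos [631.2 -86.6 333.3] yaw -3.043 d [83.8  2.9 33.3] rot [-0.    -0.001 -0.005] F [0.2 0.  0.3]
```

View pics/w7.png

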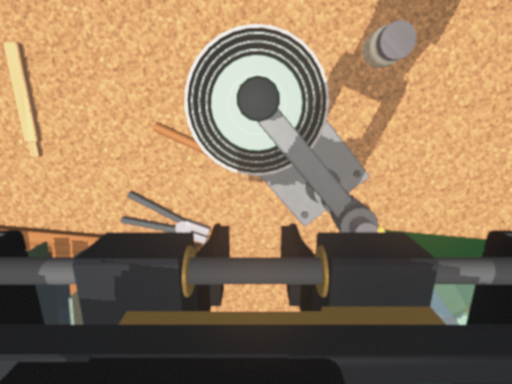

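Run:
```python
from h import *
r=dict(np.load("w7.npz"));im=r["img"].astype(int)
m=np.zeros(im.shape[:2],np.uint8);m[70:126,232:284]=(im[...,0]<95)[70:126,232:284]
m=cv2.morphologyEx(m,cv2.MORPH_OPEN,np.ones((11,11),np.uint8))
cs,_=cv2.findContours(m,cv2.RETR_EXTERNAL,cv2.CHAIN_APPROX_NONE);c=max(cs,key=cv2.contourArea)
e=cv2.minEnclosingCircle(c);k=cast(r,e[0],284)[0];print("knob",k,rcirc(cast(r,c[:,0]+0.,284)),e)
measure(r,(547.4,-91.9))
delta((*k,295),3.245-2*np.pi)
```

```text
knob [547.53735508 -91.67302043] (array([547.89648016, -92.0082091 ]), np.float64(13.89395248034517), 100, np.float64(0.12109439351349799)) ((258.29534912109375, 98.24884033203125), 21.82925033569336)
glass (array([547.56665416, -92.05807998]), np.float64(59.91571678305149), 181, np.float64(0.14077188269705318)) platter [547.33 -91.99] n 305 dR -0.66 dotpx [256.2 104.4] OFFSET [ 0.23 -0.07]
t 14.98 pos [631.2 -86.6 333.3] yaw -3.043 d [83.7  3.2 38.3] rot [-0.    -0.001 -0.005] F [0.2 0.  0.3]
```

```bash
python3 -m handwheel '35 1.5 0 0 0 0 | 65 3 0 0 0 0 | 83.5 3 0 0 0 0 | 83.5 3 15 0 0 0 | 83.5 3 36 0 0 0' 0
python3 -m handwheel '0 0 2 0 0 0 | 0 0 4 0 0 0 | 0 0 6 0 0 0 | 0 0 8 0 0 0 | 0 0 10 0 0 0'
python3 -m handwheel '0 0 2 0 0 0 | 0 0 4 0 0 0 | 0 0 6 0 0 0 | 0 0 8 0 0 0 | 0 0 10 0 0 0'
python3 - <<'E'
from h import *
delta((547.5,-92,249),3.245-2*np.pi)
E
```

```text
t: 15.4
eef_pos: [548.4, -92.4, 299.8]
orientation: [-0.049, 0.999, -0.001, 0.003]
contact_force: [-0.1, 0.2, -0.6]
finger_gap: 0.02
finger_force: 0.0
t: 15.82
eef_pos: [549.6, -91.9, 287.8]
orientation: [-0.05, 0.999, -0.0, 0.001]
contact_force: [0.6, 0.6, -0.2]
finger_gap: 0.003
finger_force: 0.0
t: 16.23
eef_pos: [549.0, -91.7, 277.2]
orientation: [-0.05, 0.999, -0.0, 0.0]
contact_force: [-1.2, 0.0, 3.0]
finger_gap: 0.004
finger_force: 1.4
t 16.23 pos [549.  -91.7 277.2] yaw -3.042 d [ 1.6 -0.2 28.2] rot [-0.     0.    -0.004] F [-1.2  0.   3. ]
```

Pressing with 3 N; 28 mm to go. Down fast-ish to ~6 mm left, then fine steps.

```bash
python3 -m handwheel '0 0 2 0 0 0 | 0 0 4 0 0 0 | 0 0 6 0 0 0 | 0 0 8 0 0 0 | 0 0 10 0 0 0'
python3 -m handwheel '0 0 2 0 0 0 | 0 0 4 0 0 0 | 0 0 6 0 0 0 | 0 0 8 0 0 0 | 0 0 10 0 0 0'
python3 -m handwheel '0 0 1 0 0 0 | 0 0 2 0 0 0 | 0 0 3 0 0 0 | 0 0 4 0 0 0 | 0 0 4.5 0 0 0'
python3 -m handwheel '0 0 0.4 0 0 0 | 0 0 0.8 0 0 0 | 0 0 1.2 0 0 0 | 0 0 1.6 0 0 0'
```

```text
t: 16.65
eef_pos: [549.0, -91.7, 267.0]
orientation: [-0.05, 0.999, -0.0, 0.0]
contact_force: [-1.3, -0.0, 2.8]
finger_gap: 0.007
finger_force: 1.4
t: 17.07
eef_pos: [549.0, -91.7, 256.9]
orientation: [-0.05, 0.999, 0.0, 0.0]
contact_force: [-1.4, 1.2, 3.7]
finger_gap: 0.007
finger_force: 1.4
t: 17.48
eef_pos: [549.0, -91.7, 252.5]
orientation: [-0.05, 0.999, -0.0, 0.0]
contact_force: [-0.1, 0.8, 3.8]
finger_gap: 0.008
finger_force: 1.3
t: 17.82
eef_pos: [549.0, -91.7, 251.0]
orientation: [-0.05, 0.999, -0.0, 0.0]
contact_force: [-0.5, 0.4, 3.1]
finger_gap: 0.004
finger_force: 1.3
```

```bash
for i in 1; do python3 -m handwheel '0 0 0.3 0 0 0 | 0 0 0.6 0 0 0 | 0 0 0.6 0 0 0'; done
python3 -m handwheel '0 0 0.3 0 0 0 | 0 0 0.6 0 0 0 | 0 0 0.6 0 0 0' | grep -A2 eef
python3 -m handwheel '0 0 0.3 0 0 0 | 0 0 0.5 0 0 0 | 0 0 0.5 0 0 0' | grep -A2 eef
```

```text
t: 18.07
eef_pos: [549.0, -91.7, 250.3]
orientation: [-0.05, 0.999, 0.0, 0.0]
contact_force: [0.3, 0.5, 2.4]
finger_gap: 0.004
finger_force: 1.1
eef_pos: [549.0, -91.7, 249.7]
orientation: [-0.05, 0.999, 0.0, 0.0]
contact_force: [0.5, 1.8, 2.5]
eef_pos: [549.0, -91.7, 249.4]
orientation: [-0.05, 0.999, 0.0, 0.0]
contact_force: [-0.1, 0.9, 3.0]
```

```bash
python3 -m handwheel '0 0 0.3 0 0 0 | 0 0 0.5 0 0 0 | 0 0 0.5 0 0 0' | grep -A2 eef
python3 -m handwheel '0 0 0.2 0 0 0 | 0 0 0.3 0 0 0 | 0 0 0.3 0 0 0' | grep -A2 eef
python3 -m handwheel '0 0 0.2 0 0 0 | 0 0 0.3 0 0 0 | 0 0 0.3 0 0 0' | grep -A2 eef
```

```text
eef_pos: [549.0, -91.7, 249.1]
orientation: [-0.05, 0.999, -0.0, 0.0]
contact_force: [-1.2, 0.7, 5.3]
eef_pos: [549.0, -91.7, 249.1]
orientation: [-0.05, 0.999, -0.0, 0.0]
contact_force: [-1.0, 1.0, 6.3]
eef_pos: [549.0, -91.7, 249.0]
orientation: [-0.05, 0.999, -0.0, 0.0]
contact_force: [-1.0, 1.0, 7.7]
```

```bash
python3 -m handwheel '0 0 0.2 0 0 0 | 0 0 0.4 0 0 0 | 0 0 0.4 0 0 0 | 0 0 0.4 0 0 0' | grep -A2 eef
python3 -m handwheel '0 0 -1 0 0 0 | 0 0 -4 0 0 0 | 0 0 -14 0 0 0 | 0 0 -40 0 0 0 | 0 0 -75 0 0 0' | grep -A2 eef
python3 -m handwheel '-35 0 0 0 0 0 | -70 0 0 0 0 0 | -85 0 0 0 0 0 | -85 0 0 0 0 0 | -85 0 0 0 0 0' | grep -A2 eef
python3 -m handwheel '0 0 0 0 0 0 | 0 0 0 0 0 0 | 0 0 0 0 0 0' | grep -A2 eef
python3 - <<'E'
from h import *
r=read_camera("wrist");cv2.imwrite("pics/w8.png",r["img"][...,::-1]);measure(r,(547.4,-91.9))
E
```

```text
eef_pos: [549.0, -91.7, 248.8]
orientation: [-0.05, 0.999, -0.0, 0.0]
contact_force: [-1.3, 1.5, 8.2]
eef_pos: [546.8, -91.2, 320.9]
orientation: [-0.049, 0.999, 0.001, -0.004]
contact_force: [-0.3, 0.5, -0.0]
eef_pos: [633.3, -83.2, 322.2]
orientation: [-0.05, 0.999, 0.0, -0.001]
contact_force: [0.2, 0.1, -0.0]
eef_pos: [632.4, -83.4, 322.9]
orientation: [-0.049, 0.999, 0.0, -0.0]
contact_force: [-0.0, -0.2, -0.7]
glass (array([547.43083105, -92.32982231]), np.float64(59.83529298193117), 166, np.float64(0.13900555107954396)) platter [547.35 -92.04] n 309 dR -0.65 dotpx [254.  102.9] OFFSET [ 0.08 -0.29]
```

View pics/w8.png

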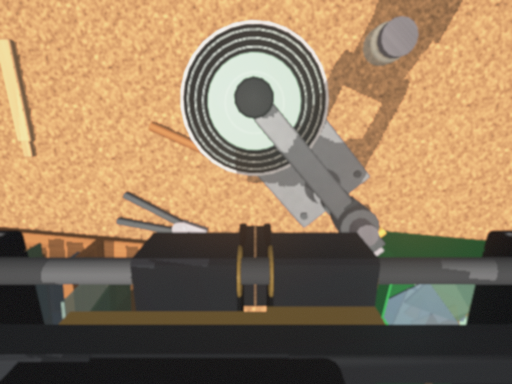

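The picture shows the knob at (254,98) over the glass and the glass concentric with the rings. The measured offset is 0.3 mm and the fingers are clear, so I am handing in.

```bash
python3 -c "
from bench import *
print(hand_in())"
```

```text
the job is handed in; nothing more can be done
None
```

I handed the job in at about 20 s of the 72 s: the roundel measures 0.3 mm off the platter's axis, the hold-down arm is home against its stop, the foot is pressed on the glass (about 8 N at the knob, not measured at the foot itself), and the robot is clear; the hand-in gave no verdict.

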